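Purge a pump channel through the splash guard

TASK

Purge one channel of the pump: with the fingertips, reach down through the window of the orange guard, press the blue lever all the way down, keep it there for at least two seconds, then let it spring back up and withdraw. Do not touch the orange guard or its posts, do not press the grey lever, and leave the jar, the vial rack and the bottle where they stand, neither lifted nor shifted.

Things in the scene. Friction and masses are not known exactly. Their poses are not given: they have to be found in the camera images.
- pump: off-white pump module, fixed, a box 400 (its x, depth) x 345 (its y, width) x 140 mm high, standing on the bench; origin at the centre of its underside; z up; its dark front faces its -x. It stands turned by up to 0.35 rad and everything mounted on it turns with it.
- guard: fixed orange guard on top of the pump, axes parallel to the pump's: a level frame 120 (x) x 200 (y) mm, 5 mm thick, on four round steel posts 10 mm thick at its corners; origin at the foot, on the pump's top face, under the centre of the frame; the frame's underside is 85 mm and its top 90 mm above the origin. It has two windows side by side, each 90 (x) x 80 (y) mm, parted by a bar 10 mm wide; the outer rim is 15 mm wide. Not to be touched.
- left_window (a point): centre of the guard's window on its +y side (opening 90 mm along the guard's x, 80 mm along its y), at the frame's top face; axes as the guard's
- right_window (a point): the same for the window on the guard's -y side
- valve_blue: steel valve block on the pump's top face that carries the blue lever, 50 mm wide (y), 52 mm high, axes parallel to the pump's; origin on the pump's top face under the lever's pivot, which is 40 mm above it and runs along y. It and the grey one may stand under either window.
- blue_pad (a point): centre of the top face of the blue pad to press, 30 (along the lever) x 26 (along the pivot) mm, at the end of the blue lever, 55 mm from the pivot on its -x side; the pad leans up by 0.2 rad at rest and down by 0.15 rad when pressed. At rest its top is about 33 mm below the guard's top face, within 20 mm of the middle of the window above it; fully pressed it is about 19 mm lower.
- blue_lever (a joint): angle of the blue lever, rad: 0 at rest (up), 0.35 against its stop (fully down). It is sprung: about 3 N on the pad starts it, about 6 N holds it fully down, and it springs back up when let go
- valve_grey: the other valve block, the same in build, with the grey lever
- grey_pad (a point): the same point on the pad of the grey lever, which must not be pressed
- grey_lever (a joint): angle of the grey lever, rad: 0 at rest, 0.35 fully down; as the blue one
- jar_mid (a point): centre of a loose closed jar, red with a white lid, 60 mm in diameter, 75 mm high, standing on the pump behind the guard
- vial_rack_mid (a point): centre of the block of a loose blue vial rack, 56 x 80 x 35 mm with vials up to 50 mm, standing on the pump behind the guard (the point is 17.5 mm above its underside)
- bottle_mid (a point): centre of a loose amber bottle with a blue cap, 70 mm in diameter, 145 mm high, standing on the bench to the left (+y) of the pump
There are look-alikes about, which are no part of the job. What is meant by the part that bears jar_mid is not pink, and is the larger of those in its own colour.

How it is judged:
By the outcome, as a careful person would: the job done as asked, in the order asked, and still so for the second after the job is handed in, with the robot touching nothing.
It also fails if it takes over 48 s, if anything falls off the work surface, if the arm or the gripper's body presses on something with over 40 N, if the wrist force passes 120 N, or if a joint passes its speed limit or range.

ROBOT

A 6-joint arm with a two-finger parallel gripper is mounted at the origin on the work surface. World frame = base frame: x ahead of the robot, y to its left, z up, the work surface at z = 0. Lengths are in mm, angles in rad, forces in N, time in s.
With the tool pointing down it reaches from about 350 to 975 mm from the base axis. Payload 7.1 kg.
Tool frame: the origin (TCP) lies midway between the tips of the shut fingers; the grasp point (between the pads) lies 19 mm behind it (ctrl.grasp_offset is the distance from the TCP to the grasp point, in mm); z points along the fingers, y is the line along which they close (so a half turn about z gives the same grasp; the last joint's range is limited). The gripper opens to 88 mm and grips with 3 to 60 N. Pads are 20 mm wide; open, the fingers measure 115 mm over their backs; the gripper's body (75 mm by 178 mm) begins 61 mm behind the grasp point.
Start: joints at [1.192, 0.423, 1.63, -0, 1.089, -0.019], TCP at [220.022, 584.974, 222.675] pointing down, gripper open.
Joint ranges: [-3, 3], [-0.9, 2.11], [0.09, 2.58], [-1.31, 4.45], [0.11, 2.69], [-2.54, 2.54]. Speed limits (rad/s): [2.39, 2.39, 3.01, 3.14, 3.14, 3.14].

INTERFACE

Orientations are given as a rotation vector (axis times angle).
In Python, from workcell import ctrl gives the robot as it stands. The module is installed in compiled form; this text tells all that it offers.
- The arm moves only by the tool servo_tool, never from a script. Its argument "rows" is a list of rows, each a list of 7 numbers: the turn, a rotation vector about the tool's x, y, z as a fraction of full scale, then the shift along the tool's x, y, z as a fraction of full scale, then the finger opening in mm, from 0 to 87.8. A call has 1 to 10 rows; each row is the pose to reach, as a shift and turn from the pose commanded when the call began, along the tool's axes at that moment; what a row does not reach only later rows make up. Full scale, the value 1, is 20 cm for a shift and 1.5 rad for a turn. A row lasts 1/8 s, in which the tool goes at most 62.5 mm and 10.7 degrees, less where a joint would pass 70% of its speed; a pose out of reach is approached as far as the arm can. A call with a number of a shift or a turn outside -1 to 1 is refused whole. A call with a gripper value outside its range is refused whole. The fingers move at their own pace and stop on an object; the grip force is fixed at half the most. Time passes only in rows, so rows that repeat a pose let the fingers close. It gives the time, the measured TCP pose, the force, the opening and the grip force at its end, in the units of the state.
- ctrl.get_obs(): the state, without advancing time (a new reading comes with each control period).
- ctrl.get_image(name): name is "scene" or "top"; returns (picture, depth): 480x640x3 uint8, red, green, blue; 480x640 float32, mm along the optical axis (not along the pixel's ray), 0 where there is no reading.
- ctrl.camera_info(name): a dict with "intrinsics" (3x3 intrinsics, pixels), "R" (3x3) and "t" (3): a world point X has camera coordinates R X + t. Camera axes: x right, y down, z forward; pixel columns grow to the right and rows downward; lengths in mm; the calibration is good to about 2 mm. A picture is of the moment at which its call begins. camera_info takes no time and is no camera call.
- ctrl.close_job(): hands the job in; it is judged then, once.
The state is a dict: "t": time; "qpos": joint angles; "qvel": joint speeds; "joint_torque": joint torques, N m; "ee_pos": TCP position; "orientation": TCP orientation; "ft_force": force on the tool from outside, world axes, zero at the start; "moment": the same for the moment, N m; "width": finger opening in mm; "grasp_force": force on a finger pad.
Only numpy, scipy, OpenCV 4.12 (cv2) and the standard library are available. Lean on these libraries where they do the work, as an engineer would, in place of code of your own. Each camera call takes 0.05 s, during which the arm holds its last target. There are 200 camera calls.

## Working session

There is one attempt and no reset: what is moved stays moved. The work goes in short steps, Python scripts to look and compute and a tool call to move; the robot and the scene stay as the last step left them, time stands still between calls to the robot, and variables do not carry over. Pictures are saved under pics/ and viewed, at most 10 in all, crops included, and the job is handed in when it is done.

Besides the shell and the picture viewer there is one more tool, called by a JSON object that holds its "op" and its "data". servo_tool: Moves the arm, as the interface text tells. Its arguments: {"type":"object","properties":{"rows":{"type":"array","items":{"type":"array","items":{"type":"number"}}}},"required":["rows"]}

```bash
mkdir -p pics
python3 - <<'E'
from workcell import ctrl
import cv2,numpy as np
for n in("scene","top"):
    im,d=ctrl.get_image(n); cv2.imwrite(f"pics/{n}0.png",im[:,:,::-1]); np.savez(f"{n}0.npz",im=im,d=d)
    c=ctrl.camera_info(n); print(n,c["intrinsics"],c["R"],c["t"])
o=ctrl.get_obs(); print(o)
E
```

```text
scene [[584.9842323    0.         323.15298927]
 [  0.         584.9842323  236.03479964]
 [  0.           0.           1.        ]] [[ 0.89184296  0.45224488 -0.00952396]
 [ 0.25484346 -0.51973282 -0.815434  ]
 [-0.37372577  0.72481195 -0.5787717 ]] [-647.80873224   62.12857367 1368.48775015]
top [[569.11231304   0.         324.66686171]
 [  0.         569.11231304 234.12634144]
 [  0.           0.           1.        ]] [[-1.15875629e-02 -9.99930714e-01 -2.07250984e-03]
 [-9.79850393e-01  1.17681225e-02 -1.99385854e-01]
 [ 1.99396429e-01 -2.79646539e-04 -9.79918867e-01]] [ 171.33817347  644.32552019 1028.43154808]
{'t': 0.1, 'qpos': array([ 1.19202613e+00,  4.23777274e-01,  1.63058752e+00, -1.12928349e-05,
        1.08859574e+00, -1.89853244e-02]), 'qvel': array([ 0.00040242, -0.00196459, -0.0022091 , -0.00066708, -0.00132857,
       -0.00041433]), 'joint_torque': array([-9.87255316e-05, -5.45623255e+01, -2.74323034e+01,  6.46173977e-02,
        1.88390433e-02, -2.26240223e-05]), 'ee_pos': array([219.83430103, 584.5380221 , 221.98163892]), 'orientation': array([-5.62050698e-01, -3.09064113e+00,  2.10924788e-03]), 'ft_force': array([1.25124471, 0.05695963, 0.64203957]), 'moment': array([-0.00661809,  0.01232123,  0.01261257]), 'grasp_force': 0.0, 'width': 87.65768144135198}
```

View pics/scene0.png

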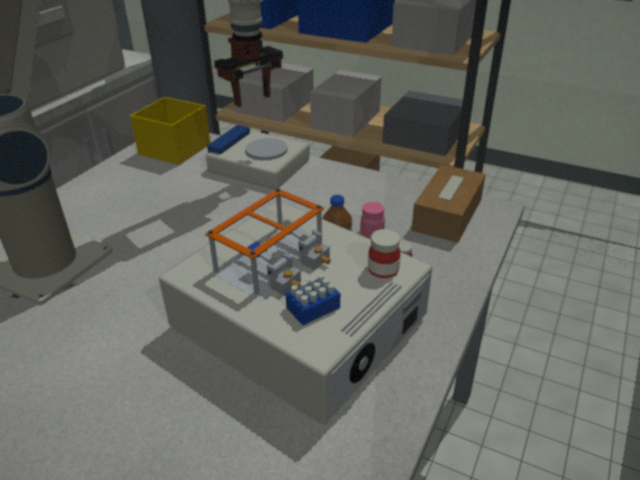

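View pics/top0.png

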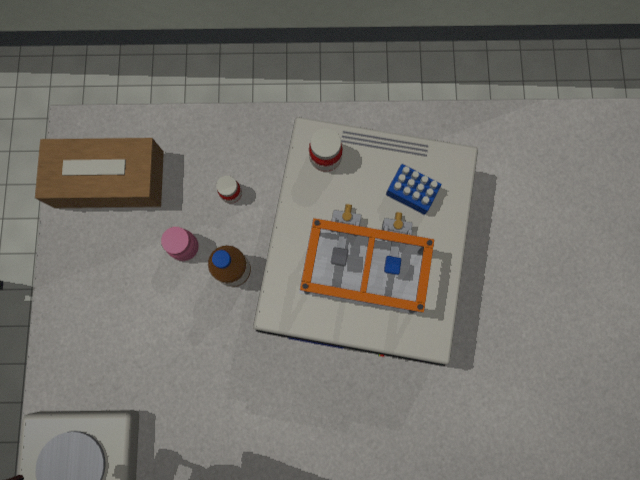

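The scene view shows the guard at about (265,220) with the blue pad near (262,243). In the top view the guard's corners are about (317,222), (432,240), (421,308) and (304,290). The blue pad at (393,265) is in the right (-y) window, and the grey pad at (340,256) is in the left one. The jar (325,150) and rack (414,188) stand behind the guard, and the bottle (228,263) is to its left.

```bash
cat > h.py <<'E'
import numpy as np,cv2
from workcell import ctrl
def ray(n,px,z):
    c=ctrl.camera_info(n);R=np.array(c["R"]);t=np.array(c["t"])
    u=cv2.undistortPoints(np.float64(px).reshape(-1,1,2),np.array(c["intrinsics"]),None).reshape(-1,2)
    d=np.c_[u,np.ones(len(u))]@R; o=-R.T@t
    return o+d*((z-o[2])/d[:,2])[:,None]
def mask(im,lo,hi,roi):
    m=cv2.inRange(cv2.cvtColor(im,cv2.COLOR_RGB2HSV),lo,hi); k=np.zeros_like(m);x0,y0,x1,y1=roi;k[y0:y1,x0:x1]=m[y0:y1,x0:x1];return k
def big(m): return max(cv2.findContours(m,0,2)[0],key=cv2.contourArea)
E
python3 - <<'E'
from h import *
np.set_printoptions(precision=1,suppress=True)
for n,roiG,roiB in(("top",(290,205,445,320),(380,252,405,276)),("scene",(200,185,330,260),(240,225,285,258))):
    f=np.load(n+"0.npz");im,d=f["im"],f["d"]
    g=big(mask(im,(5,150,90),(20,255,255),roiG)); P=ray(n,g,230.)[:,:2].astype(np.float32)
    r=cv2.minAreaRect(P); print(n,"guard",r,cv2.boxPoints(r).tolist())
    m=mask(im,(100,120,50),(130,255,255),roiB); b=big(m)
    c=cv2.moments(b); c=[c["m10"]/c["m00"],c["m01"]/c["m00"]]
    print(" blue",c,cv2.contourArea(b),cv2.boundingRect(b),ray(n,[c],197),cv2.minAreaRect(ray(n,b,197)[:,:2].astype(np.float32)), "depth",np.median(d[m>0]))
    if n=="top":
        C=ctrl.camera_info(n);R,t=C["R"],C["t"]
        zz=lambda x,y:(R.T@(np.linalg.inv(C["intrinsics"])@[x,y,1]*d[y,x]-t))
        print(zz(393,265),zz(340,256),zz(368,270),zz(345,295),zz(450,200))
E
```

```text
top guard ((562.687744140625, 95.83788299560547), (198.98899841308594, 119.72328186035156), 79.17313385009766) [[485.20245361328125, 9.358985900878906], [602.7946166992188, -13.130058288574219], [640.1730346679688, 182.3167724609375], [522.5808715820312, 204.80581665039062]]
 blue [392.4357798165138, 264.8096330275229] 218.0 (385, 256, 16, 18) [[565.9  51.5 197. ]] ((565.9523315429688, 51.43059158325195), (24.884057998657227, 28.0367431640625), 79.8056411743164) depth 947.81274
[565.6  50.5 197. ] [581.8 138.6 197.2] [553.1  94.9 230.1] [513.5 132.6 230.7] [691.3 -63.6 140. ]
scene guard ((563.15869140625, 90.80774688720703), (200.0795135498047, 120.62581634521484), 79.478271484375) [[485.591796875, 3.4637298583984375], [604.1893310546875, -18.563552856445312], [640.7255859375, 178.15176391601562], [522.1280517578125, 200.17904663085938]]
 blue [253.83928571428572, 245.05357142857142] 28.0 (249, 242, 10, 7) [[558.1  52.  197. ]] ((558.32568359375, 52.326072692871094), (20.451135635375977, 10.24981689453125), 78.39002227783203) depth 1084.0962
```

{"op": "servo_tool", "data": {"rows": [[0,0,0,0,0,-0.2,0],[0,0,-0.06,0,0,-0.4,0],[0,0,-0.114,-0.15,-0.1,-0.4,0],[0,0,-0.114,-0.35,-0.25,-0.4,0],[0,0,-0.114,-0.55,-0.4,-0.4,0],[0,0,-0.114,-0.75,-0.55,-0.4,0],[0,0,-0.114,-0.9,-0.67,-0.4,0],[0,0,-0.114,-0.9,-0.67,-0.4,0]]}}

```text
t: 1.1
ee_pos: [342.1, 394.3, 302.5]
orientation: [-0.301, -3.127, 0.001]
ft_force: [-0.1, -0.6, -0.2]
width: 11.1
grasp_force: 0.0
```

{"op": "servo_tool", "data": {"rows": [[0,0,0,-0.1,-0.11,0,0],[0,0,0,-0.25,-0.27,0,0],[0,0,0,-0.4,-0.43,0,0],[0,0,0,-0.55,-0.59,0,0],[0,0,0,-0.65,-0.7,0,0],[0,0,0,-0.7,-0.74,0,0],[0,0,0,-0.7,-0.74,0,0]]}}

```text
t: 1.98
ee_pos: [451.2, 225.0, 302.5]
orientation: [-0.297, -3.127, -0.0]
ft_force: [-0.2, 0.2, 0.2]
width: 0.8
grasp_force: 0.0
```

{"op": "servo_tool", "data": {"rows": [[0,0,0,-0.1,-0.11,0,0],[0,0,0,-0.25,-0.27,0,0],[0,0,0,-0.4,-0.43,0,0],[0,0,0,-0.55,-0.59,0,0],[0,0,0,-0.65,-0.7,0,0],[0,0,0,-0.7,-0.74,0,0],[0,0,0,-0.7,-0.74,0,0],[0,0,0,-0.7,-0.74,0,0]]}}

```text
t: 2.98
ee_pos: [560.2, 54.1, 302.6]
orientation: [-0.294, -3.127, -0.0]
ft_force: [-0.1, -0.2, 0.3]
width: 0.5
grasp_force: 0.0
```

Run:
```python
from h import *
o=ctrl.get_obs(); print(o["t"],o["ee_pos"],o["orientation"],o["ft_force"],o["width"])
im,d=ctrl.get_image("scene"); cv2.imwrite("pics/scene1.png",cv2.resize(im[150:300,180:380,::-1],(800,600),interpolation=cv2.INTER_CUBIC)); np.savez("scene1.npz",im=im,d=d)
c=ctrl.camera_info("scene"); p=c["R"]@o["ee_pos"]+c["t"]; print((c["intrinsics"]@p/p[2]))
```

```text
2.975 [560.24589898  54.14695843 302.56748714] [-2.94313909e-01 -3.12724797e+00 -4.40781411e-04] [-0.08975133 -0.21038386  0.27777045] 0.5458753907177905
[250.8037309  196.03749102   1.        ]
```

View pics/scene1.png

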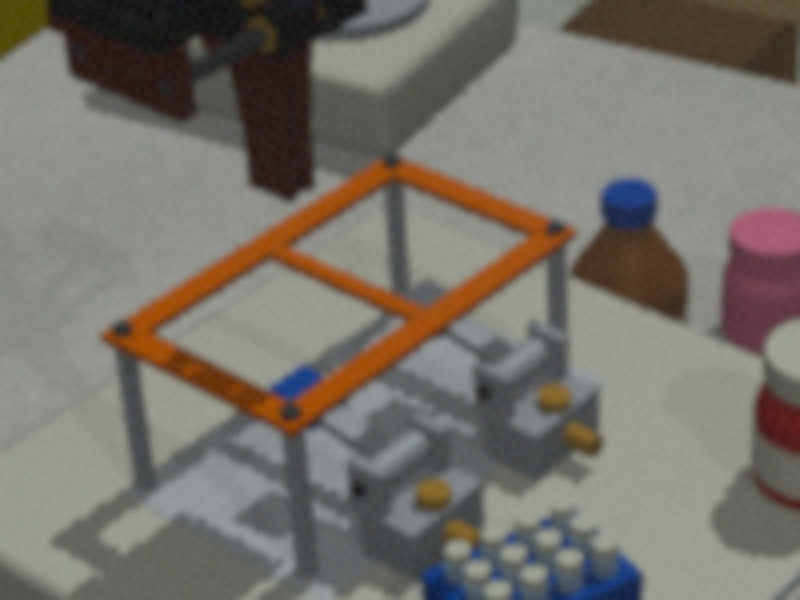

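The tip shows at crop (282,190), within 2 mm of where the calibration predicts it, and it lies above the blue pad's window. I'll correct by about 4 mm towards -y and descend into the window, stopping above the pad.

{"op": "servo_tool", "data": {"rows": [[0,0,0,-0.012,-0.016,0,0],[0,0,0,-0.012,-0.016,0.08,0],[0,0,0,-0.012,-0.016,0.18,0],[0,0,0,-0.012,-0.016,0.28,0],[0,0,0,-0.012,-0.016,0.37,0],[0,0,0,-0.012,-0.016,0.42,0],[0,0,0,-0.012,-0.016,0.42,0],[0,0,0,-0.012,-0.016,0.42,0]]}}

```text
t: 4.03
ee_pos: [563.0, 49.3, 219.2]
orientation: [0.296, 3.127, 0.0]
ft_force: [-0.0, 0.6, 0.4]
width: 0.3
grasp_force: 0.0
```

Run:
```python
from h import *
o=ctrl.get_obs(); print(o["t"],o["ee_pos"],o["ft_force"])
im,d=ctrl.get_image("scene"); a=im[180:280,200:320,::-1]
cv2.imwrite("pics/both2.png",cv2.resize(a,(720,600),interpolation=cv2.INTER_CUBIC)); np.savez("scene2.npz",im=im)
```

```text
4.025 [563.00285875  49.34258499 219.21611339] [-0.00717776  0.60552668  0.40699478]
```

View pics/both2.png

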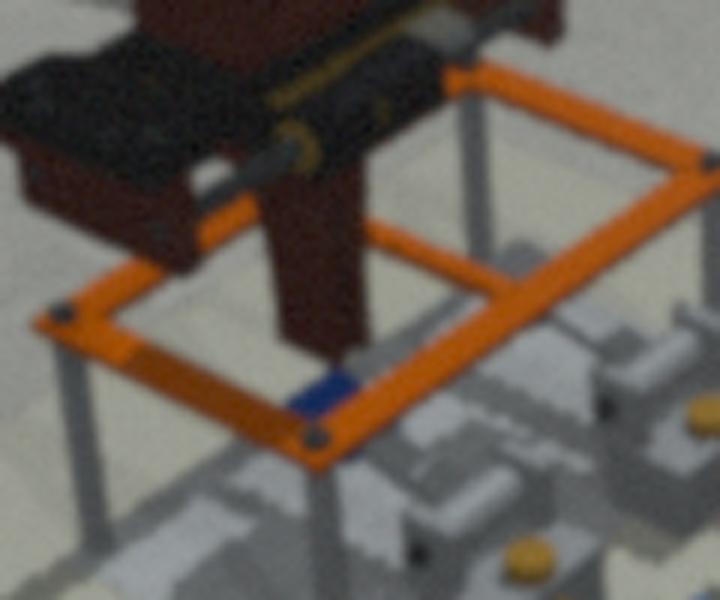

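The fingertips (crop (325,350)) are inside the right window, directly above the blue pad (325,395), and clear of the frame. I'll press now.

{"op": "servo_tool", "data": {"rows": [[0,0,0,0,0,0.04,0],[0,0,0,0,0,0.08,0],[0,0,0,0,0,0.11,0],[0,0,0,0,0,0.14,0],[0,0,0,0,0,0.17,0],[0,0,0,0,0,0.18,0],[0,0,0,0,0,0.18,0]]}}

```text
t: 4.95
ee_pos: [561.9, 49.4, 182.4]
orientation: [-0.296, -3.126, 0.0]
ft_force: [-4.8, 0.7, 6.9]
width: 0.5
grasp_force: 3.3
```

{"op": "servo_tool", "data": {"rows": [[0,0,0,0,0,0.01,0],[0,0,0,0,0,0.01,0]]}}

```text
t: 5.2
ee_pos: [561.9, 49.4, 180.5]
orientation: [-0.296, -3.126, 0.0]
ft_force: [-4.6, 0.7, 7.1]
width: 0.6
grasp_force: 3.5
```

{"op": "servo_tool", "data": {"rows": [[0,0,0,0,0,0.01,0],[0,0,0,0,0,0.01,0]]}}

```text
t: 5.45
ee_pos: [561.9, 49.4, 178.9]
orientation: [-0.296, -3.126, 0.0]
ft_force: [-5.4, 0.9, 9.5]
width: 0.3
grasp_force: 4.7
```

{"op": "servo_tool", "data": {"rows": [[0,0,0,0,0,0.006,0],[0,0,0,0,0,0.006,0]]}}

```text
t: 5.7
ee_pos: [562.0, 49.4, 178.6]
orientation: [-0.296, -3.127, -0.0]
ft_force: [-8.8, -0.3, 17.0]
width: 0.6
grasp_force: 9.0
```

{"op": "servo_tool", "data": {"rows": [[0,0,0,0,0,0.006,0],[0,0,0,0,0,0.006,0]]}}

```text
t: 5.95
ee_pos: [562.0, 49.4, 178.4]
orientation: [-0.296, -3.127, -0.0]
ft_force: [-13.4, 0.4, 25.0]
width: 0.3
grasp_force: 13.3
```

The TCP has stopped moving while the force climbs, so the lever is against its stop. I'll hold it there.

{"op": "servo_tool", "data": {"rows": [[0,0,0,0,0,0,0],[0,0,0,0,0,0,0],[0,0,0,0,0,0,0],[0,0,0,0,0,0,0],[0,0,0,0,0,0,0],[0,0,0,0,0,0,0],[0,0,0,0,0,0,0],[0,0,0,0,0,0,0],[0,0,0,0,0,0,0],[0,0,0,0,0,0,0]]}}

```text
t: 7.2
ee_pos: [562.0, 49.4, 178.4]
orientation: [-0.296, -3.127, -0.0]
ft_force: [-12.0, 0.4, 25.2]
width: 0.5
grasp_force: 13.2
```

{"op": "servo_tool", "data": {"rows": [[0,0,0,0,0,0,0],[0,0,0,0,0,0,0],[0,0,0,0,0,0,0],[0,0,0,0,0,0,0],[0,0,0,0,0,0,0],[0,0,0,0,0,0,0],[0,0,0,0,0,0,0],[0,0,0,0,0,0,0],[0,0,0,0,0,0,0],[0,0,0,0,0,0,0]]}}

```text
t: 8.45
ee_pos: [562.0, 49.4, 178.4]
orientation: [-0.296, -3.127, -0.0]
ft_force: [-12.7, 0.0, 25.4]
width: 0.5
grasp_force: 13.2
```

Run:
```python
from h import *
o=ctrl.get_obs(); print(o["t"],o["ee_pos"],o["ft_force"])
im,d=ctrl.get_image("scene"); a=im[180:280,200:320,::-1]
cv2.imwrite("pics/press.png",cv2.resize(a,(720,600),interpolation=cv2.INTER_CUBIC))
```

```text
8.45 [562.02665523  49.42230672 178.42656059] [-12.67120884   0.03798057  25.43699739]
```

View pics/press.png

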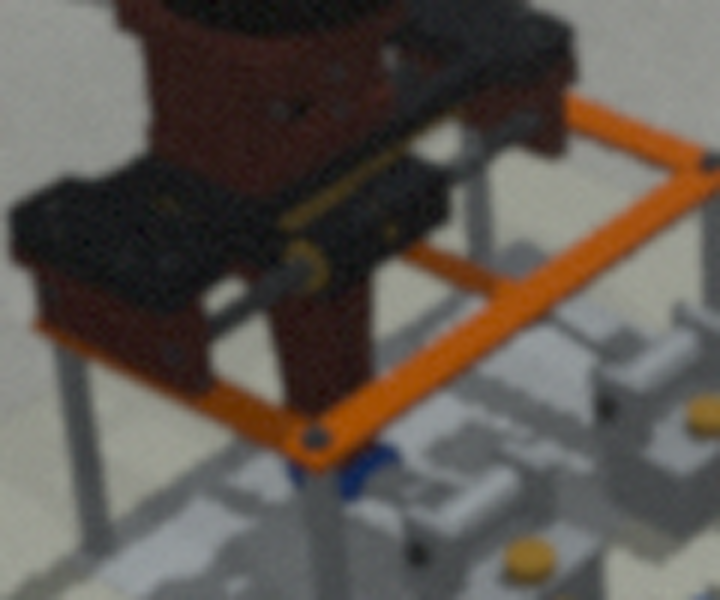

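The blue pad is pressed well below the frame, at crop (345,475), and the body is above the guard. It has been held for over 2.5 s, so I'll withdraw straight up.

{"op": "servo_tool", "data": {"rows": [[0,0,0,0,0,-0.03,0],[0,0,0,0,0,-0.07,0],[0,0,0,0,0,-0.12,0],[0,0,0,0,0,-0.2,0],[0,0,0,0,0,-0.3,0],[0,0,0,0,0,-0.42,0],[0,0,0,0,0,-0.54,0],[0,0,0,0,0,-0.64,0],[0,0,0,0,0,-0.7,0],[0,0,0,0,0,-0.7,0]]}}

```text
t: 9.75
ee_pos: [562.9, 49.3, 317.1]
orientation: [0.296, 3.126, 0.0]
ft_force: [-0.1, 0.4, -0.3]
width: 0.5
grasp_force: 0.0
```

{"op": "servo_tool", "data": {"rows": [[0,0,0,0.1,0.1,0,0],[0,0,0,0.25,0.25,0,0],[0,0,0,0.4,0.4,0,0],[0,0,0,0.55,0.55,0,0],[0,0,0,0.7,0.7,0,0],[0,0,0,0.85,0.85,0,0],[0,0,0,0.9,0.95,0,0],[0,0,0,0.9,0.95,0,0],[0,0,0,0.9,0.95,0,0]]}}

```text
t: 10.88
ee_pos: [421.3, 269.1, 315.7]
orientation: [-0.296, -3.127, 0.002]
ft_force: [-0.1, -0.8, 0.3]
width: 0.3
grasp_force: 0.0
```

Run:
```python
from h import *
o=ctrl.get_obs(); print(o["t"],o["ee_pos"],o["ft_force"])
A=[]
for n in("scene","top"):
    im,d=ctrl.get_image(n); f=np.load(n+"0.npz")["im"]
    if n=="top":
        b=big(mask(im,(100,120,50),(130,255,255),(380,252,405,276))); print(cv2.boundingRect(b),cv2.contourArea(b))
    y,x=(150,180) if n=="scene" else (100,200)
    A.append(np.hstack([cv2.resize(q[y:y+225,x:x+300,::-1],(400,300)) for q in(f,im)]))
cv2.imwrite("pics/end.png",np.vstack(A))
```

```text
10.875 [421.3210028  269.07417804 315.67974525] [-0.09962178 -0.75435994  0.26630602]
(385, 256, 16, 18) 219.0
```

View pics/end.png

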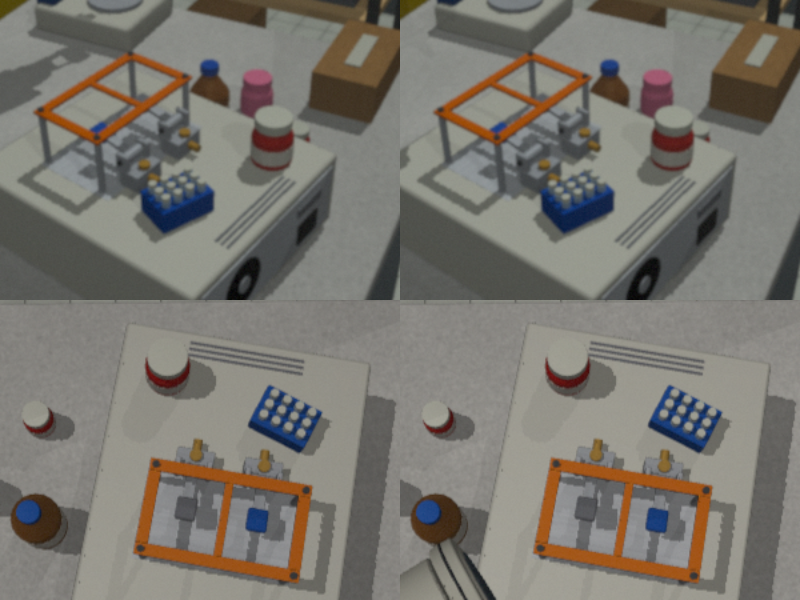

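Comparing before (left) and after (right), the jar, rack, bottle and guard have not moved. The blue pad is back at its rest outline, with the same 16x18 px box at (385,256), and the arm is clear of everything.

```bash
python3 -c "
from workcell import ctrl
print(ctrl.close_job())"
```

```text
the job is handed in; nothing more can be done
None
```

I pressed the blue lever down to its stop through the right window and held it for about 2.5 s. It sprang back up, the arm withdrew with nothing else touched or shifted in the pictures, and I handed the job in at about 11 s.

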